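Charge a pigment mill jar with grinding balls and stopper it

TASK

Charge the pigment mill jar: using the blue-handled scoop, transfer at least three of the five white grinding balls from the metal trough into the open amber jar, set the scoop back down flat on the bench, and then lower the red-knobbed tapered stopper gently, without dropping it, into the jar's neck until its flange sits level and flush on the rim. Do not touch the balls with the gripper and leave none lying about: every ball ends up in the jar or in the trough. Leave the jar, the brown capped bottle, the white tub and the green tool stand standing where they are.

Things in the scene. Friction and masses are not known exactly. Their poses are not given: they have to be found in the camera images.
- scoop: Steel scoop, blue handle, about 0.12 kg, flat on the bench. Origin: centre of the pan's underside; +x to its open front, z up. Pan 70 long (x -35..35) x 46 wide x 28 mm high, 2 mm sheet (36 to 42 wide inside), closed at rear and sides, open in front and on top. Handle: bar 16 wide (y), 14 mm thick, from the rear wall at (-35, 0, 22) to (-78, 0, 98) mm, leaning back 30 degrees.
- scoop_grip (a point): Where to grip the scoop's handle, closing along the scoop's y (16 mm wide): at (-62, 0, 70) mm in the scoop's frame.
- scoop_lip (a point): Middle of the scoop's front lip: at (35, 0, 1) mm in the scoop's frame.
- trough: Fixed metal trough. Origin: underside; z up, +x lengthwise to the ramp. Floor at z = 8 mm, 54 mm wide; side walls 3 thick, 34 high. Floor runs from the low rear wall (inner face x = -115, top z = 18) to x = 60; there a 45 degree ramp rises to x = 93, z = 38; beside and behind it the walls are 62 high (x > 57). Balls start at x = -20..48 mm; behind them the floor is free for the scoop.
- trough_floor_end (a point): Middle of the line where the trough's floor meets its ramp: (60, 0, 8) mm in the trough's frame.
- ball1_center (a point): Centre of a white, slippery polished ceramic grinding ball, 16 mm in diameter, 12 g; it starts in the trough.
- ball2_center (a point): Centre of a white, slippery polished ceramic grinding ball, 16 mm in diameter, 12 g; it starts in the trough.
- ball3_center (a point): Centre of a white, slippery polished ceramic grinding ball, 16 mm in diameter, 12 g; it starts in the trough.
- ball4_center (a point): Centre of a white, slippery polished ceramic grinding ball, 16 mm in diameter, 12 g; it starts in the trough.
- ball5_center (a point): Centre of a white, slippery polished ceramic grinding ball, 16 mm in diameter, 12 g; it starts in the trough.
- jar: Open wide-mouthed amber glass jar, loose, upright, about 0.8 kg. Origin: centre of its underside, z up. 96 mm in outer diameter up to z = 75 mm, then a shoulder, then a neck 80 mm outside and 72 mm inside from z = 88 to the rim at z = 112 mm. Inner floor at z = 6 mm, wall 4 mm.
- jar_rim (a point): Centre of the jar's mouth, level with the rim: (0, 0, 112) mm in the jar's frame.
- jar_middle (a point): Point inside the jar on its axis, 35 mm above its underside: every ball lying in the jar is within 50 mm of it.
- stopper: Black rubber stopper with a red knob, loose, about 0.15 kg, starts standing on its narrow end. Origin: centre of its underside, z up. Tapered plug 58 mm in diameter at z = 0 to 68 mm at z = 32 mm, then a flange 84 mm in diameter from z = 32 to 39 mm, then a round knob 26 mm in diameter from z = 39 to 73 mm.
- stopper_flange (a point): Centre of the underside of the stopper's flange, which rests on the jar's rim: (0, 0, 32) mm in the stopper's frame.
- stopper_knob (a point): Where to grip the stopper's knob: on its axis, at z = 61 mm.
- bottle: Bystander: brown glass bottle with a black cap, 66 mm in diameter, 150 mm tall. Origin: centre of its underside.
- tub: Bystander: white open tub, 80 mm in diameter, 100 mm tall. Origin: centre of its underside.
- stand: Bystander: green block 60 (x) x 80 (y) x 40 mm high holding three upright stirring tools with red, yellow and green handles, up to 195 mm above the bench. Origin: centre of its underside.
Mind the look-alikes: they are no part of the job. Leave any pink look-alike of the stopper alone.

How it is judged:
By the outcome, as a careful person would: the job done as asked, in the order asked, and still so for the second after the job is handed in, with the robot touching nothing.
It also fails if it takes over 72 s, if anything falls off the work surface, if the arm or the gripper's body presses on something with over 40 N, if the wrist force passes 120 N, or if a joint passes its speed limit or range.

ROBOT

A 6-joint arm with a two-finger parallel gripper is mounted at the origin on the work surface. World frame = base frame: x ahead of the robot, y to its left, z up, the work surface at z = 0. Lengths are in m, angles in degrees, forces in N, time in s.
With the tool pointing down it reaches from about 0.3 to 0.75 m from the base axis. Payload 8.5 kg.
Tool frame: the origin (TCP) lies midway between the tips of the shut fingers; the grasp point (between the pads) lies 19 mm behind it; z points along the fingers, y is the direction in which the jaws open and shut (so a half turn about z gives the same grasp; the last joint's range is limited). The gripper opens to 85 mm and grips with 20 to 120 N. Pads are 22 mm wide; open, the fingers measure 114 mm over their backs; the gripper's body (76 mm by 85 mm) begins 54 mm behind the grasp point. The pads swing forward as they close: fully open they stand 13 mm farther back than shut.
Start: joints at [-88.425, 21.807, 74.336, -0, 83.858, -12.336], TCP at [0.132, -0.534, 0.231] pointing down, gripper open.
Joint ranges: [-178.18, 178.18], [-50.72, 133.34], [12.68, 142.11], [-81.47, 261.47], [9.98, 163.14], [-165.26, 165.26]. Speed limits (degrees/s): [136.94, 136.94, 180, 180, 180, 180].

INTERFACE

Orientations are given as [roll, pitch, yaw] about the fixed x, y, z axes, in that order (R = Rz(yaw) Ry(pitch) Rx(roll)).
In Python, from bench import ctrl, cams, order gives the robot as it stands. Calls block until the motion is done:
- ctrl.move_to(position, orientation): joint-space move of the TCP to a pose.
- ctrl.move_straight(position, rot=None, speed=0.15, force_limit=None): straight line of the TCP; rot=None keeps the orientation; speed is the mean speed in m/s. With force_limit (N) it stops when the force on the tool has changed by that much, and returns True; else False.
- ctrl.move_joints(angles): joint-space move.
- ctrl.open_gripper() and ctrl.close_gripper(squeeze=None): open the fingers fully, or close them until they stop; squeeze is the grip in N (None keeps the last).
- ctrl.hold(seconds).
- ctrl.solve_ik(position, orientation): joint angles nearest the present ones, or None.
- cams.read_camera(name): name is "scene" or "side" or "wrist"; returns the picture (384x512x3 uint8, red, green, blue); there is no depth.
- cams.camera_model(name): a dict with "fx", "fy", "cx", "cy" (pixels), "R" (3x3) and "t" (3): a world point X has camera coordinates R X + t. Camera axes: x right, y down, z forward; pixel columns grow to the right and rows downward; lengths in m; the calibration is good to about 2 mm. A picture is of the moment at which its call begins: read the wrist's pose just before it. camera_model takes no time and is no camera call; for the wrist camera it gives the pose at the moment of the call.
A pose or a line that the arm cannot do raises ctrl.MotionError and nothing moves.
- order.sign_off(): hands the job in, once; it reports no verdict.
Readings, each from a call of its own:
- ctrl.current_time_s(): time.
- ctrl.current_qpos(): joint angles.
- ctrl.current_qvel(): joint speeds.
- ctrl.current_joint_efforts(): joint torques, N m.
- ctrl.current_tool_pos(): TCP position.
- ctrl.current_tcp_rot(): TCP orientation.
- ctrl.current_force(): force on the tool from outside, world axes, zero at the start.
- ctrl.current_ft_torque(): the same for the moment, N m.
- ctrl.current_width(): finger opening in m.
Only numpy, scipy, OpenCV 4.12 (cv2) and the standard library are available. Lean on these libraries where they do the work, as an engineer would, in place of code of your own. Each camera call takes 0.05 s, during which the arm holds its last target. There are 200 camera calls.

## Working session

There is one attempt and no reset: what is moved stays moved. The work goes in short steps, each a Python script; the robot and the scene stay as the last script left them, time stands still between calls to the robot, and variables do not carry over. Pictures are saved under pics/ and viewed, about 8 in all and at most 12, crops included, and the job is handed in when it is done.

```bash
ls; mkdir -p pics; python3 - <<'E'
from bench import ctrl,cams
import cv2,numpy as np
for n in ["scene","side"]:
    im=cams.read_camera(n); cv2.imwrite(f"pics/{n}0.png",cv2.resize(im[:,:,::-1],(800,600),interpolation=cv2.INTER_CUBIC))
    m=cams.camera_model(n); print(n,m['fx'],m['cx'],m['cy'],-np.array(m['R']).T@m['t']); 
print(ctrl.current_time_s(),ctrl.current_tcp_rot())
E
```

```text
pics
scene 454.22379891458337 257.5228293870868 191.75697637705932 [1.42066958 0.29886471 0.96978643]
side 426.4740902798475 255.60369277541344 193.84342364821296 [0.36681341 0.79931225 0.77885629]
0.1 [-1.79929905e+02 -1.67558807e-02  1.39119015e+01]
```

View pics/scene0.png

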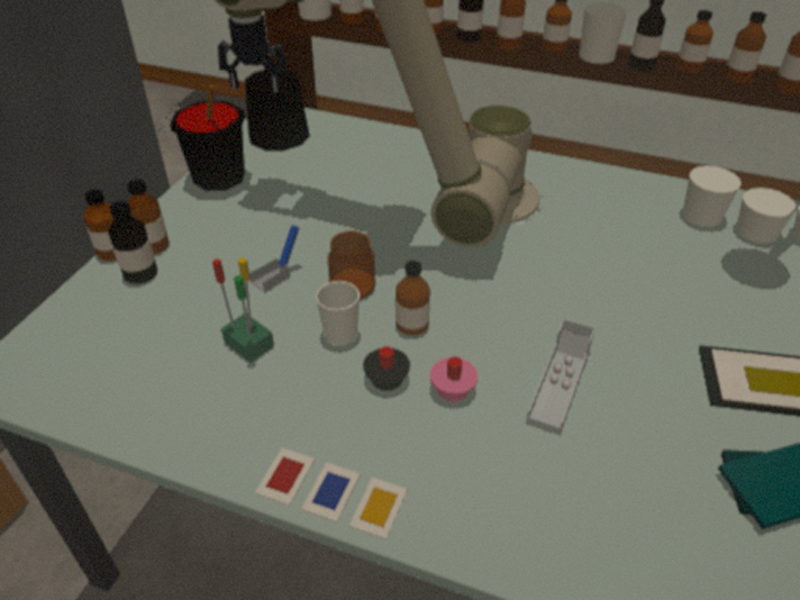

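View pics/side0.png

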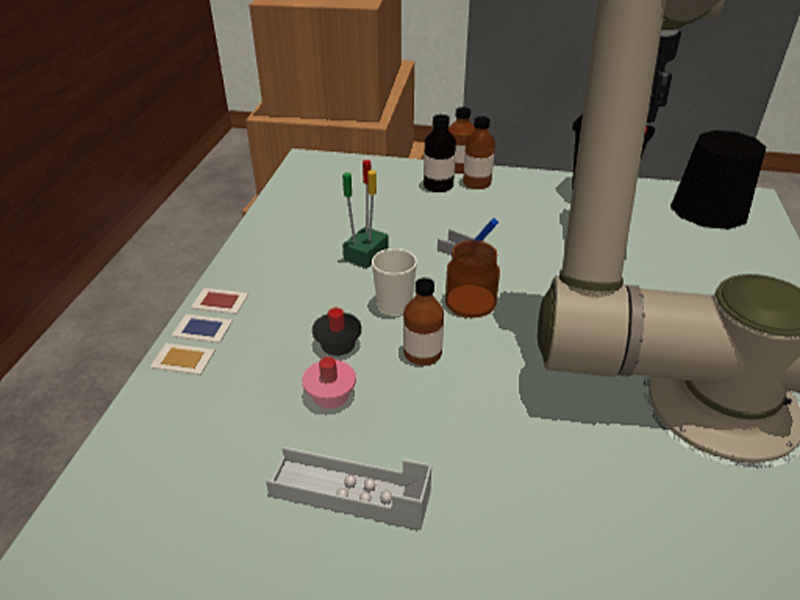

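The scene view shows these candidates:
- **Stopper:** the black one with the red knob is at scene (387,368). The pink look-alike at (454,380) is to be left alone.
- **Jar:** open amber jar at (352,262). The capped bottle at (412,302) and the shelf and corner bottles are not it.
- **Tub:** (340,312). Two white tubs stand at far right.
- **Scoop:** blue handle at (290,245). The stand's tools are at (220–245,270).
- **Trough:** (560,380), with its ramp end toward the robot.

Next I triangulate roughly from the two views.

```bash
cat > h.py <<'E'
from bench import ctrl,cams,order
import cv2,numpy as np
from scipy.spatial.transform import Rotation as Ro
from scipy.optimize import least_squares
S=800/512
def ray(m,p,s=S):
    u,v=(p[0]+.5)/s-.5,(p[1]+.5)/s-.5
    R=np.array(m['R']);d=R.T@[(u-m['cx'])/m['fx'],(v-m['cy'])/m['fy'],1]
    return -R.T@np.array(m['t']),d
def onz(m,p,z,s=S):
    c,d=ray(m,p,s); return c+d*(z-c[2])/d[2]
def proj(m,X):
    c=np.atleast_2d(X)@np.array(m['R']).T+np.array(m['t'])
    return np.c_[m['fx']*c[:,0]/c[:,2]+m['cx'],m['fy']*c[:,1]/c[:,2]+m['cy']]
def snap(n,f):
    m=cams.camera_model(n); im=cams.read_camera(n)[:,:,::-1].copy()
    cv2.imwrite('pics/'+f+'_raw.png',im)
    cv2.imwrite('pics/'+f+'.png',cv2.resize(im,(800,600),interpolation=cv2.INTER_CUBIC)); np.save('pics/'+f+'.npy',m,allow_pickle=True); return im,m
def load(f): return np.load('pics/'+f+'.npy',allow_pickle=True).item()
E
python3 - <<'E'
from h import *
np.set_printoptions(precision=4,suppress=True)
a=cams.camera_model('scene');b=cams.camera_model('side')
P={'stopperknob':((387,350),(336,312),.073),'jarbase':((355,286),(471,300),.004),'jarrim':((350,242),(474,250),.112),'bottle cap':((413,265),(425,284),.150),'tubtop':((338,291),(395,260),.1),
'handletop':((294,229),(494,221),.1),'handlebot':((286,264),(477,241),.02),'pink':((454,361),(328,362),.073),'standtop':((247,330),(366,240),.04),
'tr_rearL':((529,424),(283,452),.018),'tr_rearR':((560,429),(269,484),.018),'tr_frontA':((566,323),(430,461),.062),'tr_frontB':((592,326),(422,500),.062)}
for k,(p,q,z) in P.items(): print(k,onz(a,p,z)[:2],onz(b,q,z)[:2])
w=cams.camera_model('wrist');R=np.array(w['R']);c=-R.T@w['t']
T=Ro.from_euler('xyz',ctrl.current_tcp_rot(),degrees=True).as_matrix()
print('cam in tool',T.T@(c-ctrl.current_tool_pos()),'\n',T.T@R.T, w['fx'])
E
```

```text
stopperknob [ 0.6297 -0.024 ] [ 0.629  -0.0237]
jarbase [ 0.4229 -0.1771] [ 0.4155 -0.1848]
jarrim [ 0.4172 -0.1853] [ 0.418  -0.1913]
bottle cap [ 0.4835 -0.0298] [ 0.4812 -0.0263]
tubtop [ 0.546  -0.1536] [ 0.5535 -0.152 ]
handletop [ 0.4039 -0.3163] [ 0.3908 -0.3152]
handlebot [ 0.4262 -0.3327] [ 0.4222 -0.3619]
pink [0.6134 0.093 ] [0.6101 0.0948]
standtop [ 0.6447 -0.2977] [ 0.6405 -0.294 ]
tr_rearL [0.656  0.2406] [0.6429 0.2308]
tr_rearR [0.648  0.2911] [0.6443 0.2866]
tr_frontA [0.4407 0.2543] [0.4303 0.2421]
tr_frontB [0.4317 0.3003] [0.4312 0.3039]
cam in tool [ 0.0817  0.0001 -0.1432] 
 [[-0.0001 -0.948  -0.3183]
 [ 1.     -0.0004  0.0008]
 [-0.0009 -0.3183  0.948 ]] 283.09557725491226
```

```bash
python3 - <<'E'
from h import *
ctrl.move_to([0.55,0.265,0.30],[180,0,0]); snap('wrist','w_tr')
ctrl.move_to([0.43,-0.30,0.28],[180,0,14]); snap('wrist','w_sc'); print(ctrl.current_time_s())
E
```

```text
5.4417
```

View pics/w_tr.png

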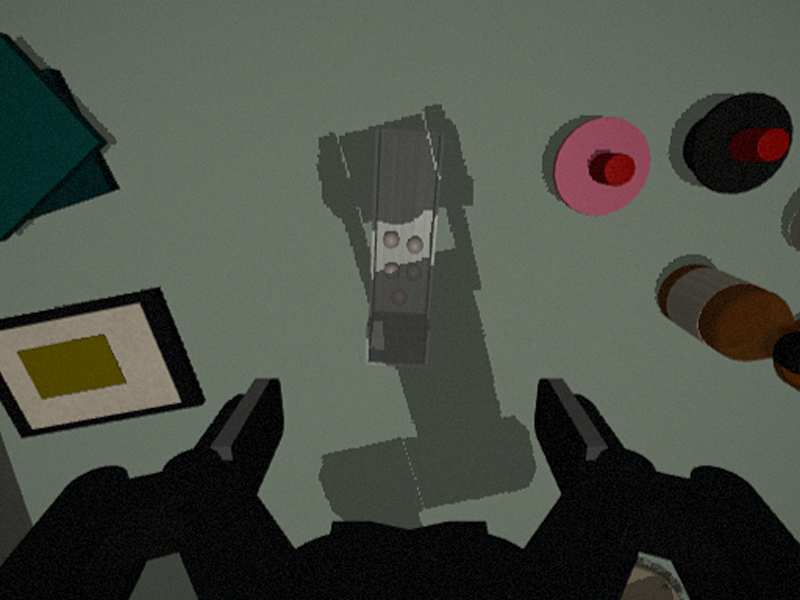

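View pics/w_sc.png

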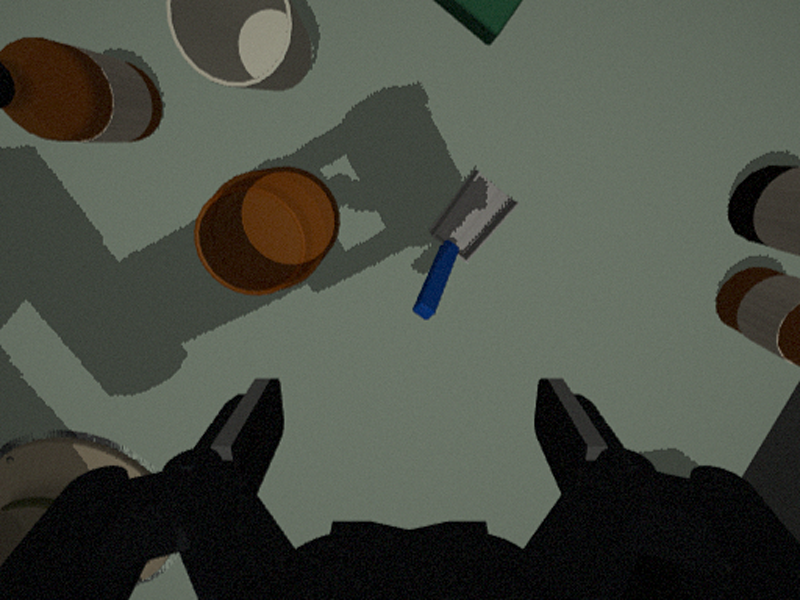

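```bash
python3 - <<'E'
from h import *
np.set_printoptions(precision=4,suppress=True)
def fit(f,pts,x0):
    m=load(f); L=np.array([p[0] for p in pts])/1e3; U=(np.array([p[1] for p in pts])+.5)/S-.5
    W=lambda x:np.c_[x[0]+np.cos(x[2])*L[:,0]-np.sin(x[2])*L[:,1],x[1]+np.sin(x[2])*L[:,0]+np.cos(x[2])*L[:,1],L[:,2]]
    r=least_squares(lambda x:(proj(m,W(x))-U).ravel(),x0,loss='soft_l1'); print(f,r.x,np.degrees(r.x[2]),'\n',r.fun.reshape(-1,2)); return r.x
fit('w_sc',[((-79,0,96),(424,313)),((-35,0,24),(450,243)),((-35,23,28),(433,232)),((-35,-23,28),(467,258)),((35,-23,28),(516,202)),((35,23,28),(477,169))],[.44,-.35,-.8])
m=load('w_tr')
fit('w_tr',[((-115,27,8),(441-2,131)),((-115,-27,8),(380,128)),((60,-27,8),(372,313)),((60,27,8),(430,313)),((93,-30,62),(367,362)),((93,30,62),(427,364))],[.54,.265,3.0])
for p in [(391,240),(414,244),(390,268),(414,271),(400,297)]: print(onz(m,p,.016))
m=load('w_sc')
print('jar rim',onz(m,(196,231),.112),onz(m,(339,231),.112),onz(m,(267,168),.112),onz(m,(262,295),.112))
print('jar floor',onz(m,(282,220),.006))
for z,p in ((.1,(230,25)),): print(onz(m,p,z))
m=load('w_tr'); print('stopper knob',onz(m,(773,144),.073),'flange',onz(m,(738,143),.039))
E
```

```text
w_sc [ 0.4645 -0.3507 -0.3761] -21.548432759557432 
 [[-0.4416 -1.119 ]
 [-0.6272  2.5014]
 [-2.4938  0.85  ]
 [ 1.4576  2.6319]
 [ 1.5097 -1.6758]
 [ 0.244  -0.7528]]
w_tr [0.5266 0.2696 3.0855] 176.7845935820359 
 [[-0.3433  2.736 ]
 [ 0.1446  2.4718]
 [ 1.576  -2.6679]
 [-2.7134 -0.9855]
 [-0.5147 -0.8029]
 [ 1.0677 -0.1209]]
[0.5432 0.2812 0.016 ]
[0.5392 0.2587 0.016 ]
[0.5148 0.2826 0.016 ]
[0.5117 0.2586 0.016 ]
[0.4841 0.2728 0.016 ]
jar rim [ 0.4166 -0.1479  0.112 ] [ 0.4412 -0.2462  0.112 ] [ 0.4717 -0.1905  0.112 ] [ 0.3803 -0.2     0.112 ]
jar floor [ 0.4152 -0.1807  0.006 ]
[ 0.5522 -0.1514  0.1   ]
stopper knob [ 0.632  -0.0253  0.073 ] flange [ 0.6328 -0.0213  0.039 ]
```

Both close views agree with the coarse fixes:
- **Trough:** rear wall at row 128, floor end at row 313, balls at (391,240), (414,244), (390,268), (414,271) and (400,297).
- **Scoop:** handle at (424,313)–(450,243), open front toward (496,186).

I'll check IK feasibility of the whole plan, then hover over the scoop for the close crop.

```bash
cat >> h.py <<'E'
G=np.array([-.062,0,.070]); LIP=np.array([.035,0,.001])
def rot(yaw,th,b=0): # scoop rotation, th = nose-down deg
    return Ro.from_euler('ZY',[yaw,th],degrees=True)
def tool(org,yaw,th,b=0,g=G):
    """TCP pose for scoop origin pose; gripped with tool pitch b in the scoop frame"""
    Rs=rot(yaw,th); Rt=Rs*Ro.from_euler('ZY',[0,b],degrees=True)*Ro.from_euler('X',180,degrees=True)
    return np.array(org)+Rs.apply(g)+Rt.apply([0,0,.019]), Rt.as_euler('xyz',degrees=True)
def tool_lip(lip,yaw,th,b=0,g=G):
    return tool(np.array(lip)-rot(yaw,th).apply(LIP),yaw,th,b,g)
TR=np.array([.5266,.2696]); TY=176.8
def tr(x,z): c,s=np.cos(np.radians(TY)),np.sin(np.radians(TY)); return np.array([TR[0]+c*x,TR[1]+s*x,z])
E
python3 - <<'E'
from h import *
for b in (0,-10):
  print('b',b)
  for n,(p,r) in {'pick':tool([.4645,-.3507,0],-21.5,0,b),'pickup':tool([.4645,-.3507,.1],-21.5,0,b),'tr start hi':tool(tr(-74,.15),TY,0,b) if 0 else tool(tr(-.074,.1),TY,0,b),'tr start':tool(tr(-.074,.009),TY,2,b),'end':tool(tr(.023,.009),TY,2,b),'tilt':tool_lip(tr(.06,.02),TY,-30,b),'lift':tool_lip(tr(.05,.2),TY,-25,b),
   'jarhi':tool_lip([.42,-.19,.2],156,-20,b),'pour':tool_lip([.42,-.19,.1],156,50,b),'pour60':tool_lip([.42,-.19,.11],156,65,b),'place':tool([.42,.12,0],180,0,b)}.items():
    q=ctrl.solve_ik(p,r); print(n,p.round(3),r.round(0),None if q is None else np.round(q))
p,r=tool([.4645,-.3507,.10],-21.5,0); ctrl.move_to(p,r); snap('wrist','w_sc2'); print(p,ctrl.current_time_s())
E
```

```text
b 0
pick [ 0.407 -0.328  0.051] [180.   0. -22.] [-52.  31.  93.  -0.  56.  60.]
pickup [ 0.407 -0.328  0.151] [180.   0. -22.] [-52.  23.  86.  -0.  70.  60.]
tr start hi [0.662 0.262 0.151] [180.   0. 177.] [ 12.  42.  51.   0.  87. -75.]
tr start [0.661 0.262 0.062] [180.   2. 177.] [ 12.  45.  60.  -1.  73. -74.]
end [0.564 0.268 0.062] [180.   2. 177.] [ 15.  37.  77.  -1.  64. -72.]
tilt [0.576 0.267 0.015] [180. -30. 177.] [ 11.  55.  53.   7. 102. -76.]
lift [0.586 0.266 0.204] [-180.  -25.  177.] [ 11.  44.  42.   7. 118. -73.]
jarhi [ 0.519 -0.234  0.214] [180. -20. 156.] [ -35.   34.   59.   -4.  107. -101.]
pour [ 0.442 -0.2    0.206] [180.  50. 156.] None
pour60 [ 0.416 -0.188  0.219] [180.  65. 156.] [-56.   5. 136. 124.  36. 125.]
place [0.482 0.12  0.051] [180.   0. 180.] [  0.  29.  97.   0.  54. -90.]
b -10
pick [ 0.41  -0.329  0.051] [180. -10. -22.] [-54.  28. 100.   8.  44.  52.]
pickup [ 0.41  -0.329  0.151] [180. -10. -22.] [-54.  20.  93.   6.  59.  54.]
tr start hi [0.659 0.262 0.151] [180. -10. 177.] [ 11.  46.  43.   3. 101. -75.]
tr start [0.657 0.262 0.062] [180.  -8. 177.] [ 11.  49.  52.   2.  87. -76.]
end [0.56  0.268 0.062] [180.  -8. 177.] [ 14.  41.  70.   2.  77. -74.]
tilt [0.573 0.267 0.017] [180. -40. 177.] [ 11.  59.  46.  10. 114. -75.]
lift [0.583 0.266 0.206] [180. -35. 177.] [ 11.  49.  35.  10. 130. -72.]
jarhi [ 0.516 -0.233  0.215] [180. -30. 156.] [ -34.   39.   52.   -6.  118. -101.]
pour [ 0.44  -0.199  0.204] [180.  40. 156.] [ -46.    4.  115.   34.   26. -138.]
pour60 [ 0.415 -0.188  0.216] [180.  55. 156.] [-53.   1. 129.  92.  24. 160.]
place [0.479 0.12  0.051] [180. -10. 180.] [  0.  32.  91.   0.  67. -90.]
[ 0.40681411 -0.32797692  0.151     ] 6.0917
```

View pics/w_sc2.png

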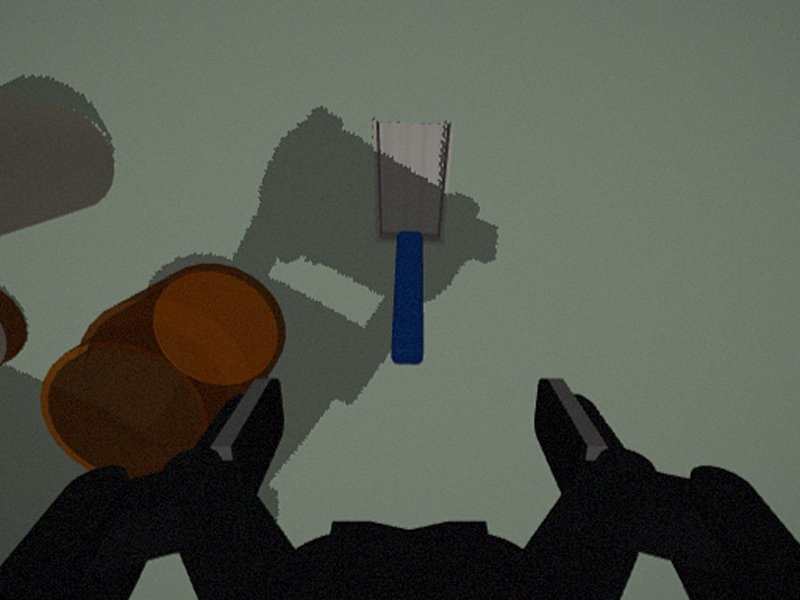

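The crop confirms the blue-handled scoop: handle at (407,362)–(410,236), pan front at (374–451,122). The jar rim ellipse is at about (126,407). Next, scan the feasible pour headings and refine the scoop and jar positions.

```bash
python3 - <<'E'
from h import *
np.set_printoptions(precision=4,suppress=True)
m=load('w_sc2')
L=np.array([(-79,0,97),(-35,0,27),(35,23,28),(35,-23,28)])/1e3; U=(np.array([(407,362),(410,234),(374,121),(451,123)])+.5)/S-.5
W=lambda x:np.r_[x[:2],0]+Ro.from_euler('z',x[2]).apply(L)
r=least_squares(lambda x:(proj(m,W(x))-U).ravel(),[.4645,-.35,-.376]); print(r.x,np.degrees(r.x[2]),r.fun)
print('rim',onz(m,(126,407),.112),'L',onz(m,(42,407),.112),'R',onz(m,(210,407),.112),'base',onz(m,(219,325),.003),onz(m,(153,325),.003),onz(m,(285,325),.003))
m=load('w_sc');print('w_sc body75',onz(m,(267,231),.112),onz(m,(267,231),.075))
q0=ctrl.current_qpos()
for b in (0,-15):
  for y in range(-180,180,30):
    o=[]
    for th in (-20,20,50,60):
        p,rr=tool_lip([.42,-.188,.11 if th>0 else .19],y,th,b); q=ctrl.solve_ik(p,rr); o.append('-' if q is None else ' '.join(f'{a:.0f}' for a in q))
    print(b,y,o)
E
```

```text
[ 0.4627 -0.3516 -0.3982] -22.8159465390321 [ 0.2078 -2.1597 -0.4132  5.2265 -1.4009 -1.2172  1.5461 -1.0375]
rim [ 0.422  -0.1893  0.112 ] L [ 0.4366 -0.1519  0.112 ] R [ 0.4074 -0.2266  0.112 ] base [ 0.4192 -0.1879  0.003 ] [ 0.4363 -0.144   0.003 ] [ 0.402  -0.2317  0.003 ]
w_sc body75 [ 0.4288 -0.1967  0.112 ] [ 0.4192 -0.1869  0.075 ]
0 -180 ['-27 33 62 -9 103 -118', '-40 15 95 16 55 -137', '-', '-68 7 126 80 55 146']
0 -150 ['-20 28 71 -15 94 -139', '-', '-63 13 108 53 73 153', '-70 16 113 60 79 142']
0 -120 ['-15 21 84 -20 82 -161', '-41 16 94 20 75 163', '-60 21 96 42 93 141', '-64 25 96 46 99 136']
0 -90 ['-', '-40 17 93 15 84 136', '-53 28 83 29 110 127', '-56 33 81 33 117 126']
0 -60 ['-25 1 110 -14 53 132', '-40 17 92 7 90 109', '-45 33 74 14 122 107', '-46 38 69 16 131 108']
0 -30 ['-46 -6 116 7 51 70', '-39 17 91 -3 91 82', '-36 35 70 -6 125 82', '-36 41 63 -7 135 82']
0 0 ['-64 -3 113 20 62 18', '-38 17 92 -12 87 54', '-28 34 71 -25 118 59', '-27 40 66 -29 128 57']
0 30 ['-67 7 103 21 73 -13', '-37 17 92 -19 80 28', '-22 30 79 -38 104 40', '-18 35 75 -44 111 41']
0 60
[... 851 characters left out ...]
 ['-51 -11 125 22 34 55', '-40 11 99 -1 76 80', '-37 28 74 -4 112 83', '-36 35 67 -5 123 83']
-15 0 ['-76 -5 121 40 61 -5', '-43 11 98 -4 75 48', '-31 28 76 -18 107 59', '-28 34 69 -22 117 59']
-15 30 ['-76 9 107 34 78 -27', '-45 13 96 -5 73 17', '-26 24 81 -28 95 37', '-21 30 77 -34 103 40']
-15 60 ['-68 21 89 27 93 -42', '-45 15 92 -5 71 -13', '-23 19 90 -36 78 17', '-17 23 89 -44 83 25']
-15 90 ['-57 31 71 19 108 -57', '-43 17 89 -4 70 -42', '-24 13 99 -38 58 -6', '-17 15 102 -52 59 9']
-15 120 ['-47 38 58 9 118 -75', '-41 19 87 -2 70 -70', '-31 7 107 -27 37 -43', '-26 6 114 -52 30 -17']
-15 150 ['-36 41 51 -4 123 -97', '-38 20 85 1 70 -98', '-42 4 111 14 31 -112', '-45 1 120 36 18 -136']
```

```bash
python3 - <<'E'
from h import *
p,r=tool([.463,-.3512,0],-22.5,0)
ctrl.move_straight(p+[0,0,.06],rot=r); print(ctrl.move_straight(p,speed=.08,force_limit=8))
f0=ctrl.current_force(); ctrl.close_gripper(90); print(ctrl.current_width(),ctrl.current_tool_pos(),p,f0)
ctrl.move_straight(p+[0,0,.12],speed=.15); print(ctrl.current_width(),ctrl.current_force(),ctrl.current_time_s())
p,r=tool(tr(-.076,.12),TY,0); ctrl.move_to(p,r); snap('wrist','w_t2'); print(ctrl.current_time_s(),ctrl.current_qpos(),ctrl.current_force())
E
```

```text
False
0.01500008780630174 [ 0.40569519 -0.32750423  0.05121722] [ 0.40571947 -0.32747363  0.051     ] [-0.44302381 -0.08349691 -0.06816124]
0.014688637833907755 [ 0.05721106 -0.27087841 -1.66476472] 9.0
11.3417 [ 1.19705843e+01  4.12653328e+01  4.91141379e+01 -7.06551529e-03
  8.96206480e+01 -7.47367987e+01] [-1.42695116  0.06618453 -1.40742183]
```

View pics/w_t2.png

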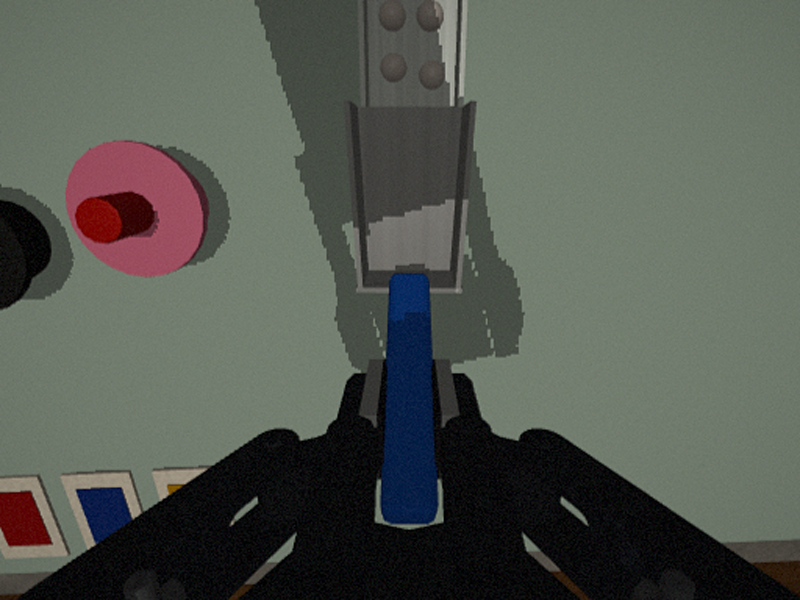

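```bash
python3 - <<'E'
from h import *
np.set_printoptions(precision=4,suppress=True)
m=load('w_t2'); o=tr(-.076,.12); Rs=rot(TY,0)
for q in [(35,23,28),(35,-23,28),(-35,23,28),(-35,-23,28),(35,0,1)]: print(q,(proj(m,o+Rs.apply(np.array(q)/1e3))+.5)*S-.5)
c,s=np.cos(np.radians(TY)),np.sin(np.radians(TY))
f=lambda X:(np.array([[c,s],[-s,c]])@(X[:2]-TR))
for p,z in [((360,40),.034),((466,40),.034),((361,100),.034),((465,100),.034),((367,60),.034),((458,60),.034),((392,15),.016),((430,15),.016),((393,67),.016),((432,75),.016)]: print(p,f(onz(m,p,z)))
E
```

```text
(35, 23, 28) [[344.951   98.0996]]
(35, -23, 28) [[478.224   97.8391]]
(-35, 23, 28) [[353.4086 290.5356]]
(-35, -23, 28) [[469.6354 290.3786]]
(35, 0, 1) [[411.2225 104.4923]]
(360, 40) [-0.0009  0.0283]
(466, 40) [-0.001  -0.0311]
(361, 100) [-0.0318  0.0289]
(465, 100) [-0.0319 -0.0317]
(367, 60) [-0.011   0.0247]
(458, 60) [-0.011  -0.0269]
(392, 15) [0.0156 0.0108]
(430, 15) [ 0.0155 -0.0115]
(393, 67) [-0.0119  0.0106]
(432, 75) [-0.0163 -0.0131]
```

```bash
sed -i 's/^TR=.*; TY/TR=np.array([.5267,.2709]); TY/' h.py; python3 - <<'E'
from h import *
p,r=tool(tr(-.076,.10),TY,1); ctrl.move_straight(p,rot=r)
p,r=tool(tr(-.076,.016),TY,1); print(ctrl.move_straight(p,rot=r,speed=.12,force_limit=10))
p,r=tool(tr(-.076,.003),TY,1); h=ctrl.move_straight(p,rot=r,speed=.02,force_limit=3)
z=ctrl.current_tool_pos()[2]; z0=z-p[2]+.003; print('contact',h,'underside z',z0,ctrl.current_force())
z0=z0+.0005
p,r=tool(tr(.0,z0),TY,1); print(ctrl.move_straight(p,rot=r,speed=.08,force_limit=15),ctrl.current_force())
p,r=tool(tr(.024,z0),TY,1); print(ctrl.move_straight(p,rot=r,speed=.06,force_limit=15),ctrl.current_force(),ctrl.current_tool_pos()-p)
snap('wrist','w_t3'); print(ctrl.current_time_s())
open('z0','w').write(str(z0))
E
```

```text
False
contact True underside z 0.008152699365137999 [-0.29544755 -0.74135628  5.01812525]
False [-0.76725928  0.09057357  0.61848638]
False [-1.04788224  0.82445046  0.71521003] [-7.10926483e-04  3.91908729e-05 -3.00822280e-04]
14.6333
```

View pics/w_t3.png

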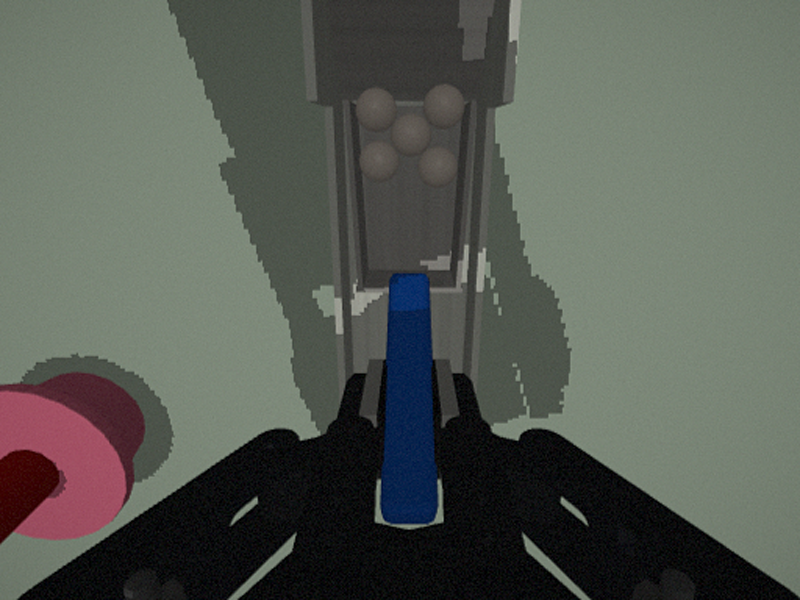

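Trough view: all five balls bunch at the lip. Three, at (379,160), (438,166) and (411,134), are inside the pan, and two, at (376,107) and (444,105), are against the ramp. Next: ride up the ramp while tilting back, then lift and check.

```bash
python3 - <<'E'
from h import *
for x,z,th,v in [(.064,.0125,0,.04),(.070,.020,-6,.05),(.078,.030,-14,.05),(.084,.041,-21,.05),(.080,.07,-28,.08),(.07,.15,-28,.15)]:
    p,r=tool_lip(tr(x,z),TY,th); print(ctrl.move_straight(p,rot=r,speed=v,force_limit=20),ctrl.current_force().round(1))
p,r=tool_lip(tr(.05,.26),TY,-28);ctrl.move_straight(p,rot=r,speed=.2)
snap('wrist','w_t4'); print(ctrl.current_time_s())
E
```

```text
False [-0.6 -0.1 -2.3]
False [-1.1 -0.1 -1.4]
False [-0.6 -0.4 -1.7]
False [-0.1  0.1 -2.5]
False [-1.3 -0.2 -2. ]
False [ 0.4  0.2 -2.6]
17.5167
```

View pics/w_t4.png

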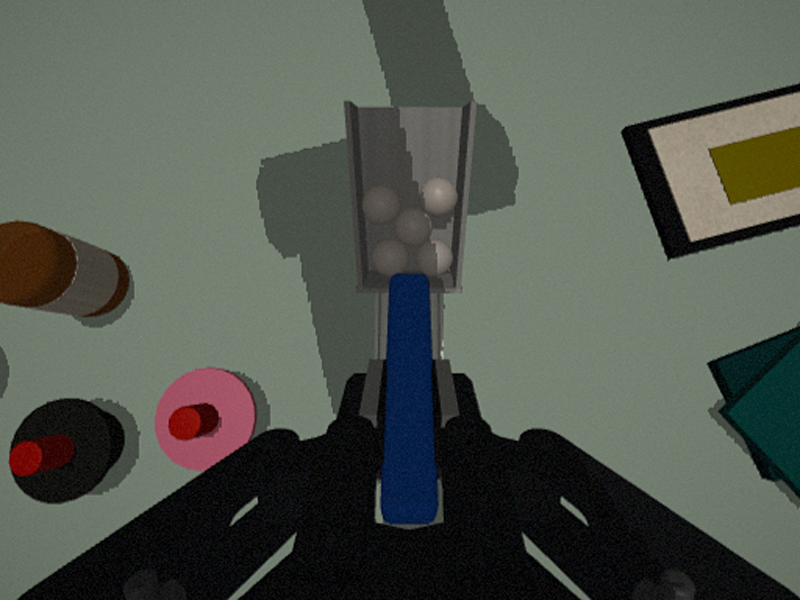

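All five balls are in the pan, at (381,204), (439,196), (413,226), (390,257) and (435,257). Next I carry them over and pour.

```bash
python3 - <<'E'
from h import *
J=np.array([.4205,-.1885]); 
def lp(yaw,z,back=.017): d=np.array([np.cos(np.radians(yaw)),np.sin(np.radians(yaw))]); return np.r_[J-back*d,z]
Y=60
p,r=tool_lip([.46,.05,.27],120,-26); ctrl.move_to(p,r)
p,r=tool_lip(lp(Y,.21),Y,-25); ctrl.move_to(p,r); print(ctrl.current_time_s())
for z,th,v in [(.145,-8,.15),(.127,8,.1),(.118,25,.1),(.114,45,.1),(.114,60,.12)]:
    p,r=tool_lip(lp(Y,z),Y,th); print(th,ctrl.move_straight(p,rot=r,speed=v,force_limit=15),ctrl.current_force().round(1))
ctrl.hold(.5); snap('wrist','w_p1'); snap('side','s_p1'); print(ctrl.current_time_s())
E
python3 - <<'E'
import cv2,numpy as np
a=cv2.imread('pics/w_p1_raw.png');b=cv2.imread('pics/s_p1_raw.png')[90:290,180:380]
cv2.imwrite('pics/comb1.png',np.hstack([cv2.resize(a,(480,360)),cv2.resize(b,(320,360))]))
E
```

```text
19.9333
-8 False [-0.6 -0.1 -2.2]
8 False [ 0.1 -0.4 -2.2]
25 False [-0.7 -0.8 -1.8]
45 False [-0.6  0.1 -1.9]
60 False [ 0.4 -0.5 -1. ]
22.7833
```

View pics/comb1.png

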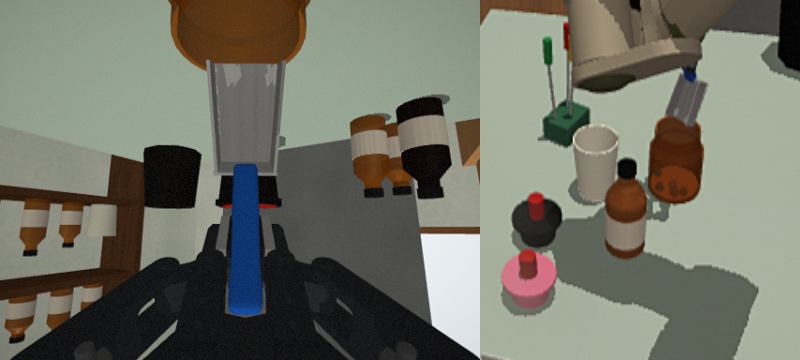

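The pan is empty and the balls show in the jar bottom. Next I withdraw, set the scoop back at its old spot and view the stopper from above.

```bash
python3 - <<'E'
from h import *
p0=ctrl.current_tool_pos(); ctrl.move_straight(p0+[0,0,.09],speed=.2)
p,r=tool([.463,-.3512,.14],-22.5,0); ctrl.move_to(p,r)
p,r=tool([.463,-.3512,.012],-22.5,0); ctrl.move_straight(p,rot=r,speed=.15)
p,r=tool([.463,-.3512,-.004],-22.5,0); h=ctrl.move_straight(p,rot=r,speed=.015,force_limit=3); t=ctrl.current_tool_pos(); print(h,t[2]-.051,ctrl.current_force().round(1))
if t[2]-.051<-.0005: ctrl.move_straight([t[0],t[1],.051],speed=.02)
ctrl.open_gripper(); print(ctrl.current_width())
ctrl.move_straight(t+[0,0,.13],speed=.2); ctrl.hold(.1); snap('wrist','w_s3')
ctrl.move_to([.62,-.05,.24],[180,0,0]); snap('wrist','w_st'); snap('side','s_2'); print(ctrl.current_time_s(),ctrl.current_qpos().round(0))
E
python3 - <<'E'
import cv2,numpy as np
a=cv2.imread('pics/w_s3_raw.png');b=cv2.imread('pics/w_st_raw.png')
cv2.imwrite('pics/comb2.png',np.vstack([np.hstack([cv2.resize(a,(400,300)),cv2.resize(cv2.imread('pics/s_2_raw.png')[90:240,250:450],(400,300))]),cv2.resize(b,(800,600))[0:300]]))
E
```

```text
True 0.00020740206095409136 [-0.8  0.5  4. ]
0.0852259406126733
29.1583 [-16.  29.  61.  -0.  90.  74.]
```

View pics/comb2.png

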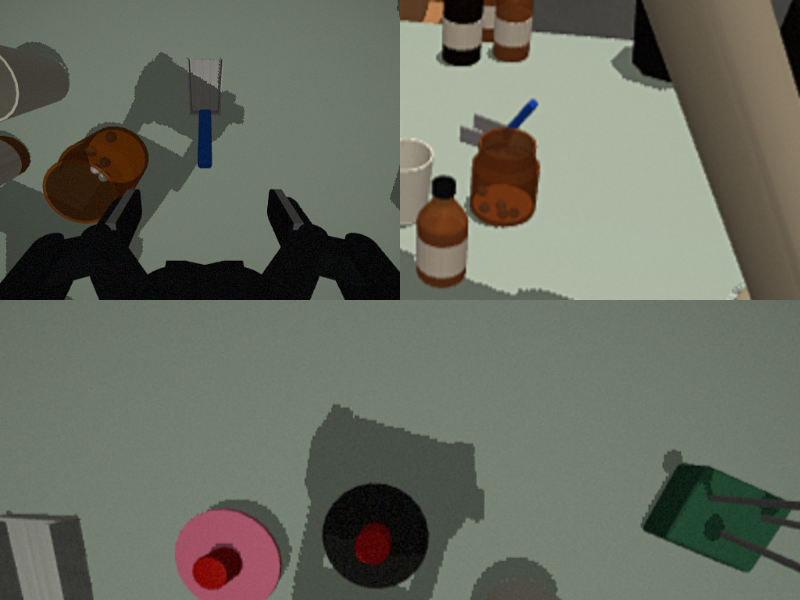

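The scoop is flat on the bench and balls lie in the jar. The stopper flange is at w_st (376,236), with the pink look-alike to its left at (228,255). I'll fix the stopper numerically and check the jar position with overlays of the modelled circles.

```bash
python3 - <<'E'
from h import *
np.set_printoptions(precision=4,suppress=True)
m=load('w_st'); im=cv2.imread('pics/w_st_raw.png').astype(int)
print('flange',onz(m,(376,236),.036),onz(m,(323,236),.036),onz(m,(429,236),.036))
red=(im[:,:,2]>70)&(im[:,:,1]<30)&(im[:,:,0]<40); red[:, :200]=0
n,l,st,c=cv2.connectedComponentsWithStats(red.astype(np.uint8)); k=1+st[1:,4].argmax(); print('red',st[k],c[k],onz(m,c[k],.061,1))
a=np.linspace(0,2*np.pi,73)
circ=lambda x,y,z,rad:np.c_[x+rad*np.cos(a),y+rad*np.sin(a),0*a+z]
X=onz(m,(376,236),.036)
def ov(f,items,box,k):
    im=cv2.imread('pics/'+f+'_raw.png'); m=load(f); x0,y0,x1,y1=box; im=cv2.resize(im[y0:y1,x0:x1],None,fx=k,fy=k,interpolation=cv2.INTER_CUBIC)
    for C,col in items: cv2.polylines(im,[np.int32(((proj(m,C)-[x0,y0]+.5)*k-.5)*8)],True,col,1,cv2.LINE_AA,3)
    return im
J=(.4205,-.1885); it=[(circ(*J,.112,.036),(0,255,0)),(circ(*J,.112,.040),(255,255,0)),(circ(*J,.0,.048),(255,0,255)),(circ(*J,.075,.048),(255,0,0))]
A=ov('w_s3',it,(40,140,200,290),2.5); B=ov('s_2',it,(260,130,360,230),3.75)
D=ov('w_st',[(circ(X[0],X[1],.039,.042),(0,255,0)),(circ(X[0],X[1],.073,.013),(255,255,0))],(180,90,300,210),3)
h=375;im=np.hstack([A[:h,:400],cv2.resize(B,(375,375))]); im2=np.zeros((600,775,3),np.uint8); im2[:375]=im; im2[375:,:225]=cv2.resize(D,(225,225)); 
cv2.imwrite('pics/ov.png',im2)
E
```

```text
flange [ 0.6324 -0.0256  0.036 ] [0.6325 0.0164 0.036 ] [ 0.6323 -0.0677  0.036 ]
red [227 147  22  22 365] [237.5945 157.7781] [ 0.6293 -0.024   0.061 ]
```

View pics/ov.png

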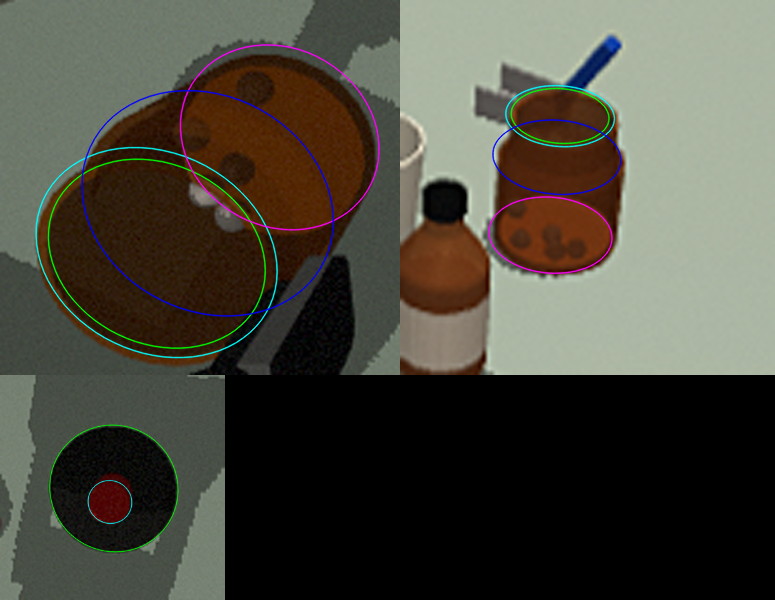

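The overlay shows the stopper circles fitting exactly at (0.6324, -0.0256). The true jar sits about 2 mm toward -x of my model circles in both views, so I take J=(0.4188, -0.1877). The side view shows five balls on the jar floor. Next I pick and place the stopper.

```bash
python3 - <<'E'
from h import *
np.set_printoptions(precision=4,suppress=True)
ctrl.move_to([.6324,-.0256,.12],[180,0,0])
print(ctrl.move_straight([.6324,-.0256,.045],speed=.1,force_limit=8)); ctrl.close_gripper(50); print('w',ctrl.current_width())
p=ctrl.current_tool_pos(); print(p)
ctrl.move_straight(p+[0,0,.2],speed=.25); print('w',ctrl.current_width(),ctrl.current_force())
J=np.array([.4188,-.1877])
ctrl.move_to([*J,.245],[180,0,0]); ctrl.move_straight([*J,.163],speed=.12); ctrl.hold(.2); f0=ctrl.current_force()
h=ctrl.move_straight([*J,.118],speed=.025,force_limit=5); print(h,ctrl.current_tool_pos(),ctrl.current_force()-f0,ctrl.current_ft_torque(),ctrl.current_time_s())
snap('side','s_3');snap('scene','c_3')
E
```

```text
False
w 0.02465103631340345
[ 0.6325 -0.0256  0.0452]
w 0.024732504677606487 [ 0.2679 -0.2159 -2.384 ]
True [ 0.4188 -0.1873  0.1251] [-0.4914  0.4884  6.5603] [-0.0242  0.0632 -0.0146] 35.575
```

The stop came at z = 0.1251, and 0.125 was expected for a flush flange. I'll release, retract and look.

```bash
python3 - <<'E'
from h import *
ctrl.open_gripper(); p=ctrl.current_tool_pos(); ctrl.move_straight(p+[0,0,.12],speed=.15)
snap('wrist','w_f'); 
ctrl.move_to([.40,.05,.30],[180,0,0]); ctrl.hold(.2); snap('side','s_f'); snap('scene','c_f'); print(ctrl.current_time_s(),ctrl.current_force())
a=cv2.imread('pics/s_f_raw.png'); b=cv2.imread('pics/c_f_raw.png'); w=cv2.imread('pics/w_f_raw.png')
r=lambda i,s:cv2.resize(i,s,interpolation=cv2.INTER_CUBIC)
top=np.hstack([r(a[120:220,250:383],(400,300)),r(b[130:230,180:313],(400,300))])
bot=np.hstack([r(w,(400,300)),r(a,(400,300))]); cv2.imwrite('pics/fin.png',np.vstack([top,bot]))
E
```

```text
38.5583 [-0.53178146  0.16045962 -0.71844058]
```

View pics/fin.png

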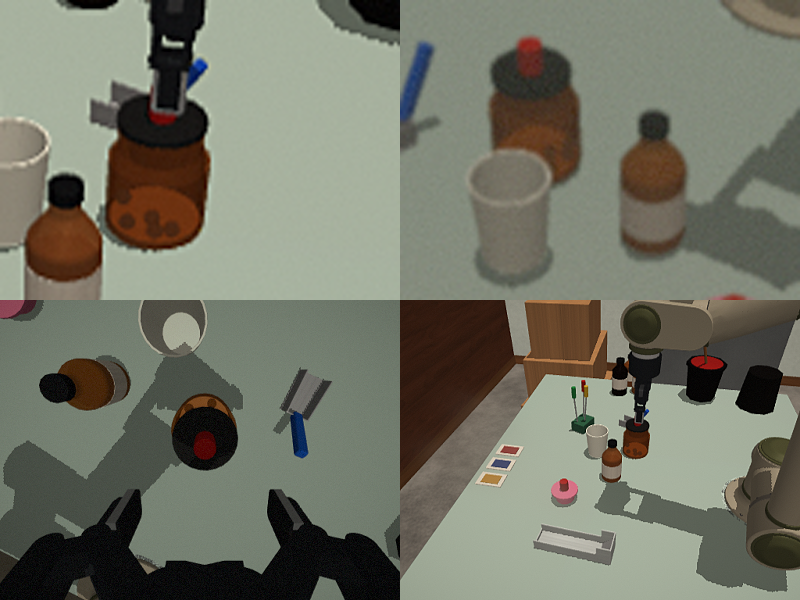

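The flange sits level and flush, five balls are in the jar, the trough is empty, the scoop is flat and the bystanders have not moved. In the side view the gripper only hides the knob; it is clear at z = 0.30. Signing off.

```bash
python3 -c "
from bench import order,ctrl
order.sign_off(); print(ctrl.current_time_s())"
```

```text
the job is handed in; nothing more can be done
the job is handed in; nothing more can be done
```

The job is done and handed in at about 38.6 s on the robot's clock. I scooped all five balls in one pass and poured them into the jar. I then set the scoop back flat at its original spot and lowered the stopper slowly into the neck.

**Last checks:**
- **Stopper:** lowering stopped on about 6.5 N of contact at tool height 0.1251 m, against 0.125 m expected for a flush flange. The side and scene views show the flange level.
- **Balls and scoop:** the trough is empty, five balls show in the jar, none are loose, and the scoop lies flat.
- **Bystanders:** the jar, bottle, tub and stand look unmoved in the final views.

**Disagreement:** after the pour the jar appeared about 2 mm from my earlier estimate, which is within the camera calibration error. I used the corrected position for the stopper. I did not measure the flange tilt numerically; level is judged from the pictures and the contact height.

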